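# Seat the platen and hold the belt tensioner back

### The arm

A 6-joint arm with a two-finger parallel gripper is mounted at the origin on the work surface. World frame = base frame: x ahead of the robot, y to its left, z up, the work surface at z = 0. Lengths are in m, angles in rad, forces in N, time in s.
With the tool pointing down it reaches from about 0.35 to 0.8 m from the base axis. Payload 7.3 kg.
Tool frame: the origin (TCP) lies between the finger pads; the fingertips stand 11 mm ahead of it and the grasp point (between the pads) lies 8 mm behind it (r.finger_overhang is the z of the fingertips in the tool frame, in m); z points along the fingers, y is the line along which they close (so a half turn about z gives the same grasp; the last joint's range is limited). The gripper opens to 85 mm and grips with 20 to 120 N. Pads are 22 mm wide; open, the fingers measure 114 mm over their backs; the gripper's body (76 mm by 85 mm) begins 54 mm behind the grasp point. The pads swing forward as they close: fully open they stand 13 mm farther back than shut.
Start: joints at [-1.433, 0.342, 1.524, -0, 1.275, -0.146], TCP at [0.147, -0.504, 0.242] pointing down, gripper open.
Joint ranges: [-2.53, 2.53], [-0.77, 2.02], [0.04, 2.7], [-1, 4.14], [0.28, 2.66], [-3.11, 3.11]. Speed limits (rad/s): [2.57, 2.57, 3.14, 3.14, 3.14, 3.14].

### API

Orientations are given as a unit quaternion [x, y, z, w].
In Python, from station import r, eoat, capture, finish_job, models, telemetry gives the robot as it stands. The module is installed in compiled form; this text tells all that it offers. Calls block until the motion is done:
- r.move_to(position, orientation): joint-space move of the TCP to a pose.
- r.move_l(position, rot=None, vel=0.15): straight line of the TCP; rot=None keeps the orientation; vel is the mean speed in m/s.
- r.movej(angles): joint-space move.
- eoat.command_gripper(opening, grip_force=None): opening from 0.0 (shut) to 1.0 (fully open); grip_force is the grip in N (None keeps the last); returns when the fingers have stopped.
- r.pause(seconds).
- r.solve_ik(position, orientation): joint angles nearest the present ones, or None.
- capture(name): name is "scene" or "top"; returns a dict with "image" (384x512x3 uint8, red, green, blue), "vfov" (degrees; the focal length in pixels is half the picture's height over the tangent of half this angle, whatever the lens; pixels are square), "cx", "cy" (the principal point, pixels), "rvec" (rotation vector, rad) and "tvec" (3), from world to camera coordinates, as OpenCV has them. Camera axes: x right, y down, z forward; pixel columns grow to the right and rows downward; lengths in m; the calibration is good to about 2 mm. A picture is of the moment at which its call begins. There is no depth.
A pose or a line that the arm cannot do raises r.MotionError and nothing moves.
- finish_job(): hands the job in; it is judged then, once.
Trained networks look in a picture, given as the dict that the camera call returned (one of the last four; its "shot" number tells which), for a name from the list of things; names that differ only in an ending like _2 or _b are one class to them, and where a whole thing is asked for, a point or a joint stands for the part that bears it (a point fixed in the world has none). Each returns a list of dicts, best first, with "score" (0 to 1); they miss things now and then, are a little off and sometimes report something else, mostly with a low value. They report only what shows in the picture. A call takes as long as a camera call. They do not tell look-alikes from the thing itself.
- models.find_in(picture, thing): "position" ([column, row] in pixels, amid what is visible of it).
- models.tip_of(picture, thing): "position" ([column, row] in pixels: a listed point, or the origin of a listed thing).
Readings, each from a call of its own:
- telemetry.get_time(): time.
- telemetry.get_joints(): joint angles.
- telemetry.get_joint_velocities(): joint speeds.
- telemetry.get_tau(): joint torques, N m.
- telemetry.get_tool_pos(): TCP position.
- telemetry.get_orientation(): TCP orientation.
- telemetry.get_force(): force on the tool from outside, world axes, zero at the start.
- telemetry.get_moment(): the same for the moment, N m.
- telemetry.get_gripper_width(): opening from 0.0 (shut) to 1.0 (fully open).
- telemetry.get_gripper_force(): force on a finger pad.
Only numpy, scipy, OpenCV 4.12 (cv2) and the standard library are available. Lean on these libraries where they do the work, as an engineer would, in place of code of your own. Each camera call takes 0.05 s, during which the arm holds its last target. There are 200 camera calls.

### The job

The belt is off the little belt finisher so that a new one can be slipped on. First seat the loose aluminium platen block upright, square and all the way down in the finisher's grey pocket and let go of it; then, with the fingers, push the orange paddle of the sprung tensioner arm back past its ratchet click and on to its end stop, and finish while still holding it pressed back there, off the pawl. Leave the jar, hammer and dish where they are.

Things in the scene. Friction and masses are not known exactly. Their poses are not given: they have to be found in the camera images.
- platen: loose flat block, bright aluminium with a dark plate on each broad face, 24 mm thick (its x) x 60 mm long (its y) x 60 mm tall (its z), 230 g; stands upright on the bench, on the foot that goes into the pocket. Origin: centre of its underside, z up. It may go into the pocket either way round.
- finisher: small belt finisher fixed to the bench: green base plate, x -110 to +140, y -140 to +160 mm, top 20 mm above the bench. Origin on the bench; y along the belt path, z up. On it: black drive drum (radius 30, centre x -40, y -95, top 83 mm up), green motor box (x +20 to +130, y -131 to -45, top 88 mm up), the grey pocket block, and the tensioner arm on the +y side.
- pocket (a point): centre of the pocket's floor, 24 mm above the bench, at finisher x -45, y 0 mm; axes as the finisher's. The pocket: recess 28 (x) x 64 (y) mm, 12 mm deep, 3 mm lead-in chamfer, in a grey block 64 x 96 mm with its top 36 mm above the bench. The seated platen has its origin here and its y along the pocket's y.
- pivot (a point): on the tensioner arm's upright hinge axis, 60 mm above the bench, at finisher x +40, y +75 mm; axes as the finisher's. The arm is a bar 35 to 49 mm above the bench; a black idler roller (radius 16 mm, top 92 mm up) stands on it 78 mm from the pivot.
- paddle (a point): centre of the orange push paddle at the tensioner arm's free end, 70 mm above the bench, 130 mm from the pivot. Upright, 36 mm wide (its x, pointing to the pivot), 8 mm thick (its y), 35 to 93 mm above the bench. Push on its +y face, towards its -y (towards the drum), in an arc about the pivot.
- tensioner (a joint): arm angle, rad, growing as the paddle is pushed back (counter-clockwise from above). 0: sprung out (start), arm pointing to the finisher's -x swung 0.35 to its +y. The pawl clicks in at about 0.32; let go then, the arm springs back only to about 0.31. End stop 0.5. Takes about 5 N at the paddle at 0, 10 N at the stop, a few N more before the click.
- pawl (a joint): travel, m, of the sprung brass pawl slider (small red knob) behind the pivot: 0 is fully in; the tooth on the arm pushes it out about 5 to 6 mm, then it clicks back to 0. Works by itself; need not be touched.
- polish_jar: bystander: amber glass jar with a yellow cap, diameter 60 mm, 65 mm tall; origin at the centre of its underside
- hammer: bystander: hammer lying on the bench, 240 mm long along its x, head at its +x end
- ring_dish: bystander: white dish, diameter 84 mm, 30 mm tall; origin at the centre of its underside
Things that resemble listed ones, but are neither listed nor needed, are in the scene too. Leave any green, red or yellow look-alike of the platen alone.

How it is judged:
On the way, in this order (a step that is already met when the one before it is completed fails the run):
1. the platen is seated flat and square in the pocket and let go, the tensioner not yet past its click (horizontal distance between platen and pocket below 0.006 m and z of platen in the frame of pocket below 0.003 m and angle between platen's own z axis and vertical below 0.05 rad and angle between the y axis of platen and the y axis of pocket, either way round below 0.12 rad and contact force between the fingers and platen below 0.3 N and value of joint tensioner below 0.3 rad), for 0.3 s.
2. the tensioner arm is pushed past its click to the stop, the pawl back in (value of joint tensioner above 0.45 rad and value of joint pawl below 0.0025 m), for 0.2 s.
At the end, for the whole second after the job is handed in: Platen let go in the pocket (within 6 mm sideways and 3 mm in height of the floor centre, tilt under 0.05 rad, long axis within 0.12 rad); tensioner held beyond 0.45 rad, pawl clicked in (under 2.5 mm), fingers pressing the arm with over 3 N, platen not propping it (all of step 2 and horizontal distance between platen and pocket below 0.006 m and z of platen in the frame of pocket below 0.003 m and angle between platen's own z axis and vertical below 0.05 rad and angle between the y axis of platen and the y axis of pocket, either way round below 0.12 rad and contact force between the fingers and platen below 0.3 N and contact force between the fingers and tensioner above 3 N and contact force between platen and tensioner below 0.3 N); the arm keeps its last pose, push and grip.
It fails at once if the jar is moved by more than 30 mm (distance of polish_jar from where it was at the start of the episode above 0.03 m).
It fails at once if the hammer is moved by more than 30 mm (distance of hammer from where it was at the start of the episode above 0.03 m).
It fails at once if the dish is moved by more than 30 mm (distance of ring_dish from where it was at the start of the episode above 0.03 m).
It also fails if it takes over 64 s, if anything falls off the work surface, if the arm or the gripper's body presses on something with over 40 N, if the wrist force passes 120 N, or if a joint passes its speed limit or range.

## Working session

There is one attempt and no reset: what is moved stays moved. The work goes in short steps, each a Python script; the robot and the scene stay as the last script left them, time stands still between calls to the robot, and variables do not carry over. Pictures are saved under pics/ and viewed, at most 10 in all, crops included, and the job is handed in when it is done.

```bash
mkdir -p pics; cat > h.py <<'E'
import numpy as np, cv2
from station import r, eoat, capture, finish_job, models, telemetry
def cam(p):
    f=p["image"].shape[0]/2/np.tan(np.radians(p["vfov"])/2)
    K=np.array([[f,0,p["cx"]],[0,f,p["cy"]],[0,0,1.]]); R=cv2.Rodrigues(np.array(p["rvec"],float))[0]
    return K,R,np.array(p["tvec"],float).reshape(3)
def proj(p,X):
    K,R,t=cam(p); x=(R@np.atleast_2d(X).T).T+t; x=x@K.T; return x[:,:2]/x[:,2:]
def ray(p,uv):
    K,R,t=cam(p); d=R.T@np.linalg.inv(K)@np.array([uv[0],uv[1],1.]); return -R.T@t,d/np.linalg.norm(d)
def atz(p,uv,z):
    o,d=ray(p,uv); return o+d*(z-o[2])/d[2]
def tri(p1,a,p2,b):
    o1,d1=ray(p1,a);o2,d2=ray(p2,b)
    s=np.linalg.lstsq(np.c_[d1,-d2],o2-o1,rcond=None)[0]
    A=o1+s[0]*d1;B=o2+s[1]*d2; return (A+B)/2,np.linalg.norm(A-B)
def save(p,n,box=None,sc=1):
    im=p["image"][:,:,::-1]
    if box: im=im[box[1]:box[3],box[0]:box[2]]
    cv2.imwrite("pics/"+n,cv2.resize(im,None,fx=sc,fy=sc,interpolation=cv2.INTER_CUBIC))
E
python3 - <<'E'
from h import *
import pickle
np.set_printoptions(precision=4,suppress=True)
s=capture("scene");t=capture("top")
pickle.dump((s,t),open("p0.pkl","wb"))
save(s,"s0.png",None,1.5);save(t,"t0.png",None,1.5)
for p in (s,t):
    print(p["vfov"],p["cx"],p["cy"],cam(p)[1],ray(p,(256,192)))
    for n in ["platen","pocket","pivot","paddle","finisher","polish_jar","hammer","ring_dish"]:
        print(n,[(np.round(d["position"],1),round(d["score"],2)) for d in models.tip_of(p,n)][:5])
    print([(np.round(d["position"],1),round(d["score"],2)) for d in models.find_in(p,"platen")])
print(telemetry.get_time(),telemetry.get_orientation())
E
```

```text
56.71880382365084 249.44096509624904 190.78255139857416 [[ 0.8911  0.4537 -0.0076]
 [ 0.2786 -0.5602 -0.7801]
 [-0.3582  0.693  -0.6256]] (array([ 0.939 , -0.7594,  0.742 ]), array([-0.3408,  0.6993, -0.6283]))
platen [(array([218.9, 229.4]), 0.9), (array([183.1, 217.3]), 0.71), (array([151.1, 255.2]), 0.67), (array([187.4, 244.4]), 0.63)]
pocket [(array([269.4, 185.8]), 0.73)]
pivot [(array([303.9, 165.8]), 0.66)]
paddle [(array([266.3, 151.4]), 0.82), (array([131.3, 316.7]), 0.4)]
finisher [(array([284.3, 193.4]), 0.84)]
polish_jar [(array([261.9, 277.1]), 0.93), (array([308.1, 141.4]), 0.6)]
hammer [(array([132.2, 317.4]), 0.82), (array([284.7, 192.8]), 0.62)]
ring_dish [(array([309. , 139.6]), 0.49)]
[(array([180.3, 209.3]), 0.8), (array([183.3, 235.6]), 0.79), (array([219.3, 219.4]), 0.7), (array([150.6, 246.2]), 0.7)]
43.55709102447622 254.50527972473807 191.53285370226533 [[-0.0078 -1.      0.004 ]
 [-0.9974  0.0075 -0.0713]
 [ 0.0712 -0.0046 -0.9974]] (array([ 0.4712, -0.0065,  1.3568]), array([ 0.0702, -0.0077, -0.9975]))
platen [(array([294.7, 211.9]), 0.77), (array([357. , 248.7]), 0.74), (array([302.9, 256.7]), 0.63), (array([328.8, 229. ]), 0.52)]
pocket [(array([217.9, 187.5]), 0.69), (array([215.7, 172. ]), 0.36)]
pivot [(array([181.1, 162.7]), 0.88)]
paddle [(array([170.3, 209.4]), 0.81), (array([181.6, 163.6]), 0.35)]
finisher [(array([217.9, 172.7]), 0.67)]
polish_jar [(array([336.1, 143. ]), 0.83)]
hammer [(array([420.2, 222. ]), 0.63)]
ring_dish [(array([ 94.1, 188.5]), 0.77)]
[(array([294.6, 210.9]), 0.82), (array([300.3, 258. ]), 0.75), (array([359.1, 247.7]), 0.7), (array([327.8, 231.4]), 0.57)]
1.0 [0.99   0.1414 0.     0.0001]
```

View pics/s0.png

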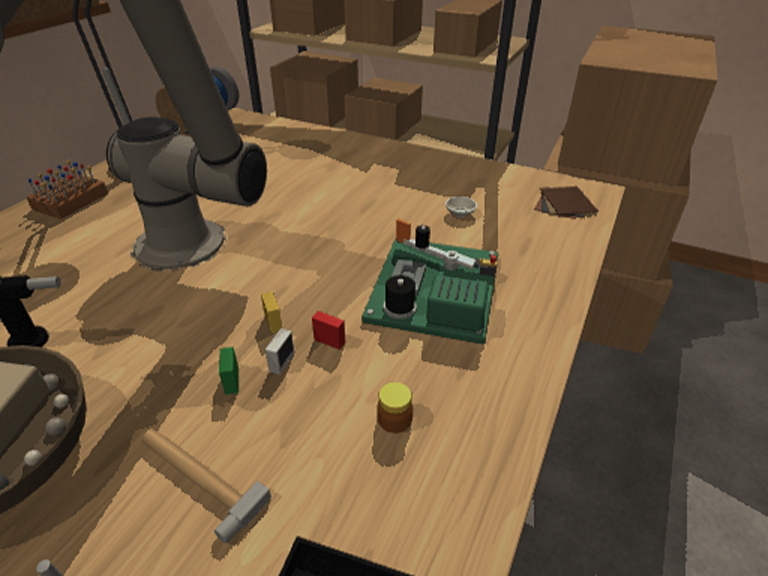

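View pics/t0.png

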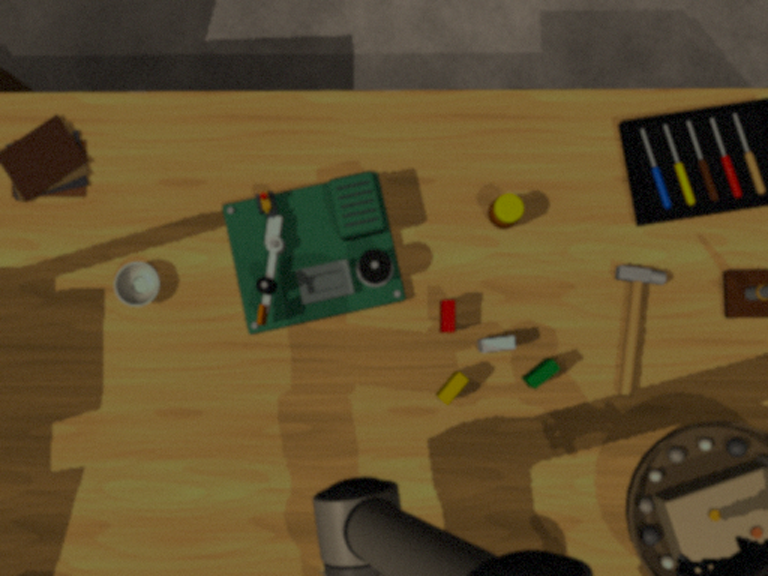

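The scene picture shows the aluminium platen at about (280,350) in the 1.5× view, among green, red and yellow look-alikes. The finisher is at about (435,285). In the top picture the platen is at (497,343) and the finisher at (315,252). I'll zoom in.

```bash
python3 - <<'E'
from h import *
import pickle
s,t=pickle.load(open("p0.pkl","rb"))
save(t,"t1.png",(143,110,273,225),5);save(s,"s1.png",(235,140,340,235),6)
f=lambda p,b:cv2.resize(p["image"][b[1]:b[3],b[0]:b[2],::-1],(400,340),interpolation=cv2.INTER_CUBIC)
cv2.imwrite("pics/pl.png",np.hstack([f(t,(300,200,360,251)),f(s,(160,210,220,261))]))
E
```

```text
(no output)
```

View pics/t1.png

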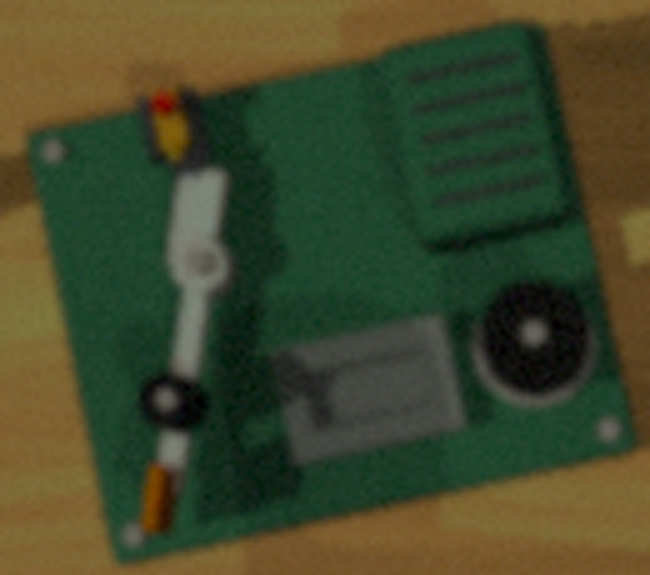

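View pics/s1.png

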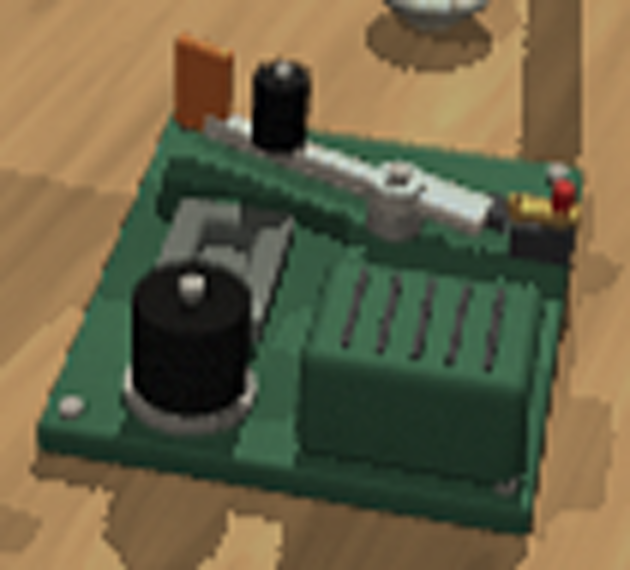

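View pics/pl.png

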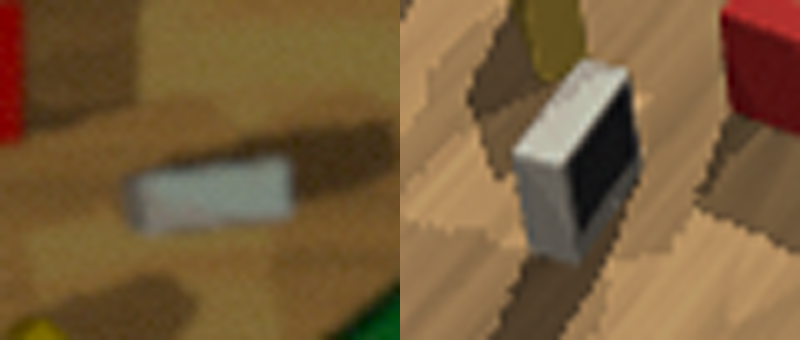

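The top crop shows the base corners at (30,130), (118,562) and (635,447), and the pocket block corners at (275,352), (443,317), (466,430) and (297,463). The pocket is empty. The paddle is at (158,500). The scene crop shows the base corners at (40,432), (530,512) and (582,172). The platen stands upright, with its top-face corners visible in both views. Next I fit the poses.

```bash
cat > fit.py <<'E'
from h import *
import pickle
from scipy.optimize import least_squares
np.set_printoptions(precision=4,suppress=True)
s,t=pickle.load(open("p0.pkl","rb"))
o=lambda pts,b,sc:(np.array(pts,float)+.5)/sc-.5+np.array(b)
def fit(obs,x0):
    def X(q,P):
        c,n=np.cos(q[3]),np.sin(q[3]); P=np.array(P)/1000.
        return P@np.array([[c,n,0],[-n,c,0],[0,0,1]])+q[:3]
    fun=lambda q:np.concatenate([(proj(p,X(q,P))-uv).ravel() for p,P,uv in obs])
    for sub in (obs,)+tuple((o_,) for o_ in obs):
        if sub is obs: q=least_squares(fun,x0,loss="soft_l1").x; print("both",q); print([np.round(proj(p,X(q,P))-uv,1).tolist() for p,P,uv in obs])
        else:
            p,P,uv=sub[0]; g=lambda v:(proj(p,X([v[0],v[1],q[2],v[2]],P))-uv).ravel()
            print("single",least_squares(g,q[[0,1,3]],loss="soft_l1").x)
    return q
F=fit([(t,[(140,160,20),(-110,160,20),(-110,-140,20),(-13,48,36),(-13,-48,36),(-77,-48,36),(-77,48,36),(-40,-95,86),(40,75,60)],
  o([(30,130),(118,562),(635,447),(275,352),(443,317),(466,430),(297,463),(533,333),(200,262)],(143,110),5)),
 (s,[(-110,-140,20),(140,-140,20),(140,160,20),(-40,-95,88),(40,75,60)],o([(40,432),(530,512),(582,172),(190,288),(400,178)],(235,140),6))],
 [.55,.1,0,.2])
k=400/60
P=fit([(t,[(12,30,60),(12,-30,60),(-12,-30,60),(-12,30,60)],o([(140,178),(290,157),(295,215),(145,235)],(300,200),k)),
 (s,[(-12,-30,60),(-12,30,60),(12,30,60),(12,-30,60),(12,-30,0),(12,30,0)],o([(115,152),(187,60),(230,70),(163,165),(175,262),(238,165)],(160,210),k))],
 [.4,-.2,0,-.1])
np.save("fit.npy",[F,P])
E
python3 fit.py
```

```text
both [ 0.6226  0.1016 -0.0034  0.2071]
[[[-0.9, 0.2], [-0.7, 0.7], [1.2, 0.7], [-0.5, -0.4], [-0.1, -0.7], [0.1, -0.8], [-0.1, 0.0], [0.4, 0.1], [-0.2, -0.0]], [[-1.2, -0.2], [0.1, 1.2], [0.4, -0.0], [0.1, 1.0], [-0.2, -0.9]]]
single [0.6224 0.1012 0.2035]
single [0.6222 0.1033 0.211 ]
both [ 0.4615 -0.2201  0.0015  0.1216]
[[[-0.2, -0.4], [-0.6, -0.1], [-0.1, 0.0], [0.3, -0.1]], [[-1.1, -0.1], [-1.3, -0.8], [-0.0, -0.3], [-0.3, 0.1], [0.6, 0.8], [0.9, 0.6]]]
single [ 0.4611 -0.2206  0.1199]
single [ 0.4619 -0.2197  0.1194]
```

```bash
cat >> h.py <<'E'
from scipy.spatial.transform import Rotation as Ro
np.set_printoptions(precision=4,suppress=True)
def down(yaw): return (Ro.from_euler("z",yaw)*Ro.from_euler("x",np.pi)).as_quat()
def fin(F,x,y,z):
    c,n=np.cos(F[3]),np.sin(F[3]); return np.array([F[0]+(c*x-n*y)/1000,F[1]+(n*x+c*y)/1000,z/1000])
E
python3 - <<'E'
from h import *
import pickle
s,t=pickle.load(open("p0.pkl","rb")); F,P=np.load("fit.npy")
uv=(np.array([(275,352),(443,317),(466,430),(297,463)])+.5)/5-.5+np.array((143,110))
C=np.array([atz(t,u,.036) for u in uv]); print("pocket top-only",C.mean(0),"yaw",np.arctan2(*(C[0]+C[3]-C[1]-C[2])[[1,0]])-np.pi/2,"fit",fin(F,-45,0,36))
print("paddle0",fin(F,40-130*np.cos(.35),75+130*np.sin(.35),70))
yaw=P[3]+np.pi/2; q=down(yaw); p=np.array([P[0],P[1],.032])
eoat.command_gripper(.85,60)
r.move_to(p+[0,0,.12],q); r.move_l(p+[0,0,.05],vel=.2); r.move_l(p,vel=.1)
print(telemetry.get_force(),telemetry.get_tool_pos(),telemetry.get_joints())
eoat.command_gripper(0.,60); print(telemetry.get_gripper_width()*85,telemetry.get_gripper_force())
r.move_l(p+[0,0,.13],vel=.2)
print(telemetry.get_force(),telemetry.get_gripper_width()*85)
s=capture("scene");t=capture("top"); pickle.dump((s,t),open("p1.pkl","wb"))
save(s,"s2.png",(110,130,310,280),4); print(telemetry.get_time())
E
```

```text
pocket top-only [0.577  0.0917 0.036 ] yaw 0.19250417381434604 fit [0.5785 0.0923 0.036 ]
paddle0 [0.5176 0.2017 0.07  ]
[-0.4022  0.4019 -0.1744] [ 0.4619 -0.2205  0.0327] [-0.5951  0.5874  1.8026  0.      0.7504 -0.7167]
23.147903207722678 59.32983577251434
[-0.0902  0.495  -1.7629] 23.529311963599135
5.4333
```

View pics/s2.png

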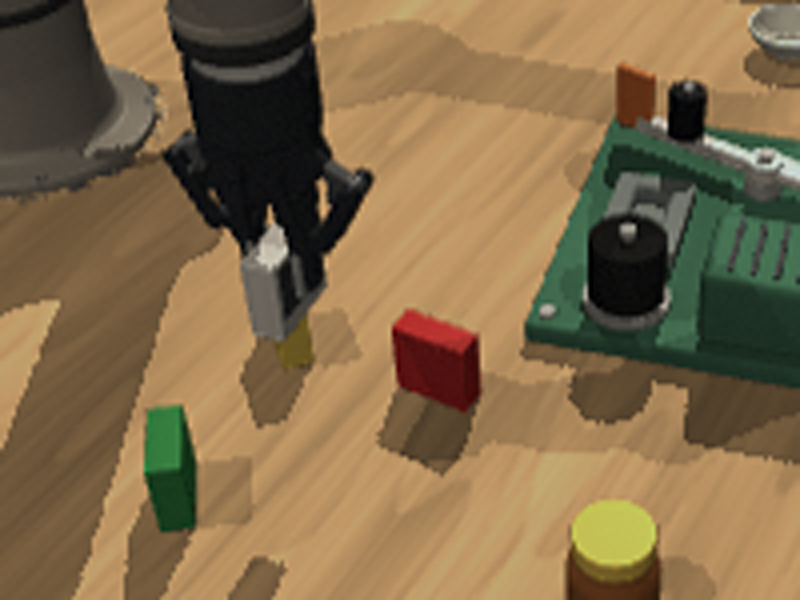

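The platen is held upright in the fingers, lifted to crop (275,290), and the look-alikes haven't moved. I'll carry it to the pocket and lower it in steps, watching the force.

```bash
python3 - <<'E'
from h import *
import pickle
F,P=np.load("fit.npy"); c=np.array([.5777,.092]); yaw=.203+np.pi/2; off=.0325
r.move_to([*c,.105+off],down(yaw))
s=capture("scene");
r.move_l([*c,.045+off],vel=.15); r.pause(.2)
f0=np.array(telemetry.get_force()); print(f0,telemetry.get_tool_pos())
for z in np.arange(.042,.0215,-.002):
    r.move_l([*c,z+off],vel=.03); f=np.array(telemetry.get_force())-f0
    print(round(z,3),f,telemetry.get_tool_pos(),np.array(telemetry.get_moment()))
    if abs(f[2])>12 or np.hypot(*f[:2])>15: break
s=capture("scene");t=capture("top");pickle.dump((s,t),open("p2.pkl","wb"))
save(s,"s3.png",(235,120,335,210),6);print(telemetry.get_time())
E
```

```text
[-0.1235  0.146  -3.0144] [0.5785 0.0919 0.0788]
0.042 [0.7667 0.3171 0.7982] [0.5776 0.0921 0.0745] [ 0.0182 -0.0137  0.0208]
0.04 [-0.043   0.3627  0.5256] [0.5776 0.092  0.0723] [ 0.0092 -0.0724  0.037 ]
0.038 [-0.6552 -0.9816  0.0479] [0.5776 0.092  0.0703] [-0.0115 -0.0725 -0.0076]
0.036 [-0.3913 -0.1112  0.4121] [0.5776 0.092  0.0683] [-0.0267  0.0113 -0.0339]
0.034 [-0.0714 -0.0801  0.7453] [0.5776 0.092  0.0663] [ 0.003   0.018  -0.0254]
0.032 [ 0.0567  0.8109 -0.1626] [0.5776 0.092  0.0643] [-0.0255  0.037  -0.0163]
0.03 [1.1595 0.3483 0.3887] [0.5776 0.092  0.0623] [ 0.029   0.0119 -0.0223]
0.028 [-0.0091 -0.1065  0.9109] [0.5776 0.092  0.0604] [0.0448 0.0047 0.0247]
0.026 [0.1534 0.4422 0.9052] [0.5776 0.092  0.0583] [0.0374 0.0023 0.0008]
0.024 [ 0.4595 -1.0162  1.1442] [0.5778 0.092  0.0565] [ 0.0511 -0.0356  0.0209]
0.022 [-4.8394 -0.4123 15.3967] [0.5778 0.092  0.0564] [-0.0378  0.917  -0.0169]
10.35
```

View pics/s3.png

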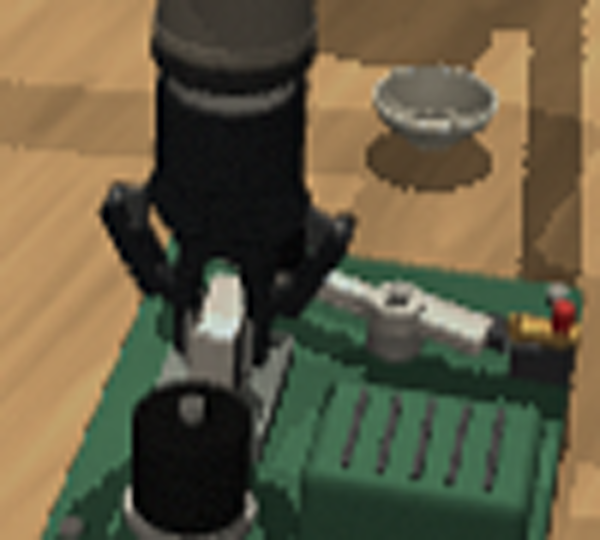

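Contact came at 24 mm, so the platen is on the pocket floor. I'll release, retract and check.

```bash
python3 - <<'E'
from h import *
import pickle
p=np.array(telemetry.get_tool_pos()); c=np.array([.5777,.092])
r.move_l([*c,.0565],vel=.03)
eoat.command_gripper(.8); r.pause(.2); print(telemetry.get_force(),telemetry.get_gripper_force(),telemetry.get_gripper_width())
r.move_l([*c,.22],vel=.2)
F=np.load("fit.npy")[0]
# stand outside paddle, high
r.move_to([.42,.22,.22],down(.205-.35))
eoat.command_gripper(0.); r.pause(.3)
s=capture("scene");t=capture("top");pickle.dump((s,t),open("p3.pkl","wb"))
f=lambda p,b:cv2.resize(p["image"][b[1]:b[3],b[0]:b[2],::-1],(400,400),interpolation=cv2.INTER_CUBIC)
cv2.imwrite("pics/c3.png",np.hstack([f(t,(155,140,245,230)),f(s,(235,130,325,220))]))
print(telemetry.get_time(),telemetry.get_joints(),telemetry.get_force(),fin(F,40,75,60))
for p,n in((s,"s"),(t,"t")): print(n,[(d["position"],d["score"]) for m in("platen","paddle") for d in models.tip_of(p,m)[:4]],proj(p,[[.5777,.092,.024],[.5176,.2017,.07]]))
E
```

```text
[-0.2003  0.2164 -0.7668] 0.0 0.8014072845888134
15.225 [ 0.3207  0.2701  1.6935 -0.      1.178   2.0365] [0.2025 0.2088 0.0345] [0.6463 0.1832 0.06  ]
s [([221.6, 226.3], 0.82), ([183.3, 213.8], 0.68), ([154.4, 254.1], 0.55), ([267.5, 188.1], 0.47), ([269.4, 152.6], 0.92)] [[270.6962 185.4396]
 [268.3261 152.9422]]
t [([216.4, 188.0], 0.78), ([356.1, 250.2], 0.78), ([295.2, 212.2], 0.52), ([302.5, 256.6], 0.48), ([171.7, 207.2], 0.91), ([94.6, 189.0], 0.73)] [[216.8716 187.76  ]
 [174.6389 209.0964]]
```

View pics/c3.png

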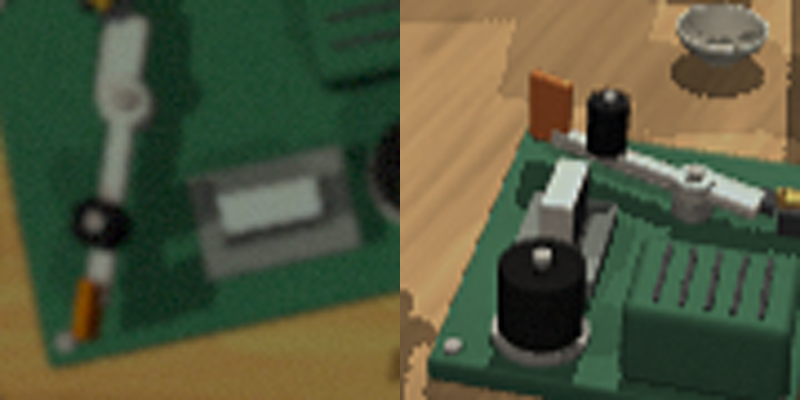

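The platen sits centred in the pocket in both views. The paddle, at (87,308) in the left panel, is where the fit predicted. Now the push.

```bash
cat > push.py <<'E'
from h import *
F=np.load("fit.npy")[0]; Y=.205
def pose(th,d,z=.066,R=132):
    a=.35-th; x=40-R*np.cos(a)+d*np.sin(a); y=75+R*np.sin(a)+d*np.cos(a)
    p=fin(F,x,y,0); p[2]=z; return p,down(Y-a)
E
python3 - <<'E'
from push import *
D=18.5
p,q=pose(0,D+22,.2); r.move_to(p,q)
p,q=pose(0,D+22); r.move_l(p,q,vel=.15); r.pause(.2)
f0=np.array(telemetry.get_force()); print(f0)
p,q=pose(0,D+4); r.move_l(p,q,vel=.1)
for th in np.arange(0,.521,.04):
    p,q=pose(th,D); r.move_l(p,q,vel=.06)
    f=np.array(telemetry.get_force())-f0; u=Ro.from_quat(q).as_matrix()[:,1]
    print(round(th,2),"push",f@u,f,telemetry.get_tool_pos()-p)
    if abs(f@u)>22: break
print(telemetry.get_time())
E
```

```text
[-0.7085  0.4064 -0.6596]
0.0 push -1.25639398652255 [0.3352 1.2208 1.4509] [0.0002 0.0001 0.0002]
0.04 push -4.849082254913791 [2.3407 4.6293 2.1156] [0.0004 0.0006 0.0003]
0.08 push -5.286132971649697 [1.798  5.1803 0.9075] [0.0003 0.0006 0.0002]
0.12 push -5.7464154154786655 [1.589  5.7085 2.2902] [0.0003 0.0007 0.0002]
0.16 push -6.342804383814187 [1.0237 6.3589 2.1815] [0.0004 0.0008 0.0003]
0.2 push -5.898124927865845 [2.1067 6.023  2.6519] [0.0004 0.0009 0.0003]
0.24 push -6.38864194652888 [0.9963 6.5125 2.1712] [0.0004 0.001  0.0002]
0.28 push -4.744250610412399 [1.9978 5.0592 2.2457] [0.0004 0.0007 0.0002]
0.32 push -4.853225399800349 [1.9182 5.2677 3.4598] [0.0004 0.0007 0.0003]
0.36 push -7.822840113979832 [1.2789 8.2865 1.7992] [0.0004 0.001  0.0003]
0.4 push -8.205967918640786 [2.2451 9.0654 1.0539] [0.0004 0.0012 0.0003]
0.44 push -8.37998865728605 [0.9578 9.0494 1.8988] [0.0004 0.0012 0.0002]
0.48 push -7.783351816689101 [1.3486 8.711  2.1505] [0.0003 0.0014 0.0002]
0.52 push -16.17892123933381 [-0.0501 17.3675  3.2945] [-0.0002  0.0029  0.0002]
21.0
```

The force jumped to 16 N near the commanded 0.52, which fits the end stop. I'll press slightly more and check.

```bash
python3 - <<'E'
from push import *
p,q=pose(.53,18.5); r.move_l(p,q,vel=.03); r.pause(.5)
print(telemetry.get_force(),telemetry.get_tool_pos()-p)
s=capture("scene");t=capture("top")
f=lambda p,b:cv2.resize(p["image"][b[1]:b[3],b[0]:b[2],::-1],(400,400),interpolation=cv2.INTER_CUBIC)
cv2.imwrite("pics/c4.png",np.hstack([f(t,(155,130,245,220)),f(s,(245,120,345,220))]))
for a in(.45,.5):
    print(a,proj(t,fin(F,40-78*np.cos(.35-a),75+78*np.sin(.35-a),92)),proj(s,fin(F,40-78*np.cos(.35-a),75+78*np.sin(.35-a),92)))
print(telemetry.get_time())
E
```

```text
[-2.6205 21.164   2.708 ] [-0.0006  0.004   0.0002]
0.45 [[189.3344 188.0904]] [[278.1556 157.4573]]
0.5 [[190.7331 187.5997]] [[278.0656 158.106 ]]
21.85
```

View pics/c4.png

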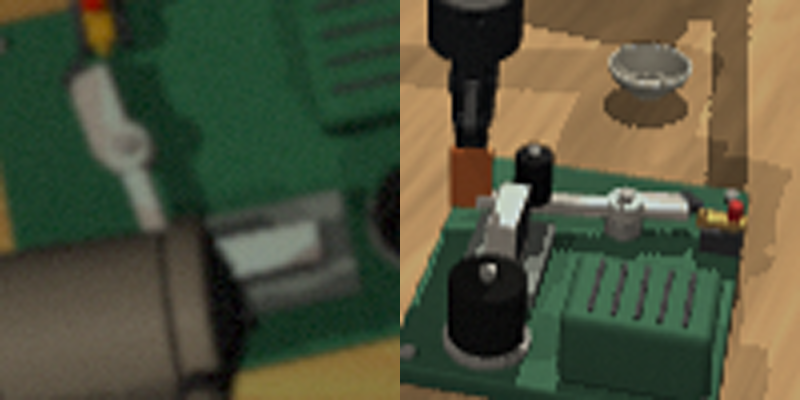

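The arm is on its stop. The roller top, at about (279,157.5) in the scene picture, matches the 0.45–0.5 prediction, and 10 mrad more command raised the force by 5 N. The platen is still seated and the pawl knob looks in, so I'm handing in.

```bash
python3 -c "
from h import *
print(finish_job())"
```

```text
the job is handed in; nothing more can be done
None
```

The job is handed in, with no verdict returned: the platen is seated and released in the pocket, and the shut fingers hold the tensioner paddle against its end stop with about 21 N; the jar, hammer and dish were not touched.

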